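# Fit the hold-down bar across the bin carrier

### The arm

A 6-joint arm with a two-finger parallel gripper is mounted at the origin on the work surface. World frame = base frame: x ahead of the robot, y to its left, z up, the work surface at z = 0. Lengths are in m, angles in rad, forces in N, time in s.
With the tool pointing down it reaches from about 0.4 to 0.925 m from the base axis. Payload 3.4 kg.
Tool frame: the origin (TCP) lies between the finger pads; the fingertips stand env.tip_reach ahead of it and the grasp point (between the pads) is the TCP (env.tip_reach is the distance from the TCP to the fingertips, in m); z points along the fingers, y is the line along which they close (so a half turn about z gives the same grasp; the last joint's range is limited). The gripper opens to 85 mm and grips with 20 to 120 N. Pads are 22 mm wide; open, the fingers measure 114 mm over their backs; the gripper's body (76 mm by 85 mm) begins 54 mm behind the grasp point. The pads swing forward as they close: fully open they stand 13 mm farther back than shut.
Start: joints at [1.119, 0.307, 1.506, -0, 1.328, -0.073], TCP at [0.212, 0.534, 0.25] pointing down, gripper open.
Joint ranges: [-3.12, 3.12], [-1.05, 2.28], [0.14, 2.33], [-1.42, 4.57], [0.1, 2.73], [-2.68, 2.68]. Speed limits (rad/s): [2.57, 2.57, 3.14, 3.14, 3.14, 3.14].

### API

Orientations are given as [roll, pitch, yaw] about the fixed x, y, z axes, in that order (R = Rz(yaw) Ry(pitch) Rx(roll)).
In Python, from rig import env gives the robot as it stands.
- The arm moves only by the tool carry_out, never from a script. Its argument "motion" is a list of rows, each an object with "delta_pos": the shift along the tool's x, y, z each as a share of 0.25 m, from -1 to 1, a list of three; "yaw": the turn about the tool's z as a share of pi rad, from -1 to 1; "gripper": the opening, from 0 (shut) to 1 (fully open). A call has exactly 5 rows; each row shifts and turns the commanded pose from where the row before left it, along the tool's axes as they then stand; what a row does not reach is not made up. A row lasts 1/8 s, in which the tool goes at most 62.5 mm and 10.7 degrees, less where a joint would pass 70% of its speed; a pose out of reach is approached as far as the arm can. A call with a number of a shift or a turn outside -1 to 1 is refused whole. A call with a gripper value outside its range is refused whole. The fingers move at their own pace and stop on an object; the grip force is fixed at half the most. Time passes only in rows, so rows that do not move let the fingers close, or fill a call up. It gives the time, the measured TCP pose, the force, the opening and the grip force at its end, in the units of the state.
- env.state(): the state, without advancing time (a new reading comes with each control period).
- env.camera(name): name is "scene" or "top"; returns a dict with "img" (420x560x3 uint8, red, green, blue), "vfov" (degrees; the focal length in pixels is half the picture's height over the tangent of half this angle, whatever the lens; pixels are square), "cx", "cy" (the principal point, pixels), "dist_coeffs" ([k1, k2, p1, p2, k3] as OpenCV has them; the pictures are not rectified), "cam_to_world" (4x4, takes a point from camera to world coordinates). Camera axes: x right, y up, looking along -z (the intrinsics and any distortion apply to the point x, -y, -z); pixel columns grow to the right and rows downward; lengths in m; the calibration is good to about 2 mm. A picture is of the moment at which its call begins. There is no depth.
- env.hand_in(): hands the job in; it is judged then, once.
The state is a dict: "time": time; "joint_positions": joint angles; "qd": joint speeds; "joint_torque": joint torques, N m; "tcp_pos": TCP position; "ee_rot": TCP orientation; "ft_force": force on the tool from outside, world axes, zero at the start; "torque": the same for the moment, N m; "gripper_width": opening from 0.0 (shut) to 1.0 (fully open); "finger_force": force on a finger pad.
Only numpy, scipy, OpenCV 4.12 (cv2) and the standard library are available. Lean on these libraries where they do the work, as an engineer would, in place of code of your own. Each camera call takes 0.05 s, during which the arm holds its last target. There are 200 camera calls.

### The job

Take the square metal hold-down bar that leans out of the blue stock bin, lay it down level across the two wooden battens of the plywood board and let go of it. Then take it afresh and lay it in the two open saddles of the steel bin carrier, and slide it gently along them until its end is fully home against the stop under the keeper; leave it there, resting in both saddles. Do not ram the stop, and leave the other things on the bench where they are.

Things in the scene. Friction and masses are not known exactly. Their poses are not given: they have to be found in the camera images.
- bar: Hold-down bar: plain square metal tube 260 mm long, 18 x 18 mm, 0.15 to 0.3 kg, ends alike. Origin at its centre, x along its length, y and z normal to its faces. At the start it leans in the stock bin's middle lane, lower end (+x) on the floor at the back wall, upper end (-x) over the front rim toward the robot, 34 degrees from level, its last 85 mm clear of the rim.
- bar_upper_end (a point): Middle of the bar's end face at its -x end, the end that sticks up out of the stock bin at the start (130 mm from the bar's centre).
- bar_lower_end (a point): Middle of the bar's end face at its +x end, which is down in the stock bin at the start.
- stockbin: Fixed blue stock bin, left or right on the bench, 162 mm (x) by 124 mm (y), origin at the centre of its underside. Front wall (-x, toward the robot) 100 mm high, sides 100 rising to 135 mm at the rear, back wall 135 mm. Two dividers 90 mm high form a middle lane 27 mm wide along x for the bar; the round tubes in the outer lanes are fixed.
- board: Fixed plywood laying-down board, 300 mm (x) by 110 mm (y), 6 mm thick, origin at the centre of its underside. Two wooden battens (14 mm wide, 100 mm long along y) lie across it at x = -55 and +55 mm, tops 24 mm above the table; a bar lying on them has its axis at 33 mm.
- carrier: Fixed steel carrier, left or right, 300 mm (x) by 110 mm (y), origin under its centre: three blue bins (rims 52 mm high) between two supports with channels along x, 23 mm wide, flared above, floor 90 mm and cheeks 110 mm above the table. Near channel x = -110 to -85 mm, open ended; far x = 85 to 145 mm, last 25 mm roofed by the keeper (22 mm over the floor), stop at x = 145 mm.
- home (a point): Where the bar's centre is when it is fully home: carrier x = +15 mm, y = 0, 99 mm above the table; axes parallel to the carrier's. The bar must go down at least 25 mm short of this (its far end before carrier x = 120 mm, clear of the keeper), then slide in +x.
- near_saddle (a point): Middle of the near saddle's bearing surface (carrier x = -97.5 mm, 90 mm above the table).
- far_saddle (a point): Middle of the unroofed part of the far saddle's bearing surface (carrier x = 101.5 mm, 90 mm above the table).
- tape: Bystander: yellow tape ring, 90 mm across, 25 mm high, lying flat.
- carton: Bystander: small carton, 90 x 70 x 50 mm.
- driver: Bystander: screwdriver lying beyond the board.
- spanner: Bystander: spanner lying at the left.
- mug: Bystander: white mug, 80 mm across, 90 mm high, at the right.
- marker: Bystander: white marker pen, 120 mm long, 14 mm thick, lying at the near left.
- collar: Bystander: small steel collar, 32 mm across, 30 mm high, standing just beyond the board.

How it is judged:
On the way:
1. the bar lies level across both battens of the board, let go (x of bar in the frame of board between -0.06 and 0.06 m and y of bar in the frame of board between -0.05 and 0.05 m and z of bar in the frame of board between 0.028 and 0.038 m and angle between the x axis of bar and the x axis of board, either way round below 0.5 rad and angle between bar's own x axis and vertical between 1.53 and 1.61 rad and contact force between the fingers and bar below 0.05 N), for 0.2 s.
At the end, for the whole second after the job is handed in: The bar rests, let go and still, in both saddles of the carrier (its centre within 5 mm sideways and 3 mm in height of the home point, its length within 0.04 rad of the carrier's x axis), pushed under the keeper to within 3 mm of the stop. Either end may lead (x of bar in the frame of home between -0.003 and 0.003 m and y of bar in the frame of home between -0.005 and 0.005 m and z of bar in the frame of home between -0.003 and 0.003 m and angle between the x axis of bar and the x axis of carrier, either way round below 0.04 rad and contact force between the fingers and bar below 0.05 N and linear speed of bar below 0.01 m/s and angular speed of bar below 0.05 rad/s); the robot touches nothing.
It fails at once if the bar must not be rammed against the stop (over 50 N on the carrier while its end is at the stop) (contact force between bar and carrier above 50 N and x of bar in the frame of home above -0.004 m and z of bar in the frame of home below 0.01 m and y of bar in the frame of home between -0.02 and 0.02 m).
It fails at once if the loose things standing about must stay where they are (each within 25 mm) (distance of any of tape, carton, driver, spanner, mug, marker, collar from where it was at the start of the episode above 0.025 m).
It also fails if it takes over 64 s, if anything falls off the work surface, if the arm or the gripper's body presses on something with over 40 N, if the wrist force passes 120 N, or if a joint passes its speed limit or range.

## Working session

There is one attempt and no reset: what is moved stays moved. The work goes in short steps, Python scripts to look and compute and a tool call to move; the robot and the scene stay as the last step left them, time stands still between calls to the robot, and variables do not carry over. Pictures are saved under pics/ and viewed, at most 10 in all, crops included, and the job is handed in when it is done.

Besides the shell and the picture viewer there is one more tool, called as name(argument=value, ...), one argument or row to a line, values as JSON. carry_out: Moves the arm, as the interface text tells. Its arguments: {"type":"object","properties":{"motion":{"type":"array","items":{"type":"object","properties":{"delta_pos":{"type":"array","items":{"type":"number","minimum":-1,"maximum":1}},"yaw":{"type":"number","minimum":-1,"maximum":1},"gripper":{"type":"number"}}}}},"required":["motion"]}

```bash
mkdir -p pics; ls; cat > h.py <<'E'
import numpy as np,cv2
from rig import env
def K(c):
    h=c["img"].shape[0]; f=h/2/np.tan(np.radians(c["vfov"])/2)
    return np.array([[f,0,c["cx"]],[0,f,c["cy"]],[0,0,1.]])
def ray(c,px):
    p=cv2.undistortPoints(np.array(px,float).reshape(-1,1,2),K(c),np.array(c["dist_coeffs"],float)).reshape(-1,2)
    d=np.c_[p[:,0],-p[:,1],-np.ones(len(p))]
    T=np.array(c["cam_to_world"]); return T[:3,3],d@T[:3,:3].T
def onz(c,px,z):
    o,d=ray(c,px); return o+d*((z-o[2])/d[:,2])[:,None]
def proj(c,P):
    T=np.array(c["cam_to_world"]); q=(np.array(P,float).reshape(-1,3)-T[:3,3])@T[:3,:3]
    q=q*[1,-1,-1]
    return cv2.projectPoints(q,np.zeros(3),np.zeros(3),K(c),np.array(c["dist_coeffs"],float))[0].reshape(-1,2)
def tri(c1,p1,c2,p2):
    o1,d1=ray(c1,[p1]);o2,d2=ray(c2,[p2]);d1=d1[0];d2=d2[0]
    A=np.c_[d1,-d2]; s=np.linalg.lstsq(A,o2-o1,rcond=None)[0]
    a=o1+s[0]*d1;b=o2+s[1]*d2
    return (a+b)/2,np.linalg.norm(a-b)
E
python3 - <<'E'
from h import *
import pickle
print(env.state(),env.tip_reach)
for n in("scene","top"):
    c=env.camera(n);pickle.dump(c,open(n+"0.pkl","wb"))
    cv2.imwrite(f"pics/{n}0.png",cv2.resize(c["img"][:,:,::-1],(800,600),interpolation=cv2.INTER_CUBIC))
    print(n,c["vfov"],c["cx"],c["cy"],c["dist_coeffs"],np.round(c["cam_to_world"],3))
E
```

```text
pics
{'time': 0.0, 'joint_positions': array([ 1.11949272e+00,  3.07549882e-01,  1.50767295e+00,  1.95152580e-06,
        1.32838741e+00, -7.34797186e-02]), 'qd': array([-0.00189875,  0.00036432,  0.00170141,  0.00035034, -0.00181246,
       -0.00137935]), 'joint_torque': array([-1.29001506e-03, -4.57544661e+01, -2.51914734e+01,  5.26767724e-05,
        1.31202428e-02,  2.15301748e-05]), 'tcp_pos': array([0.21184117, 0.53384851, 0.2493944 ]), 'ee_rot': array([-3.13958065e+00, -1.50006830e-04,  2.76376814e+00]), 'ft_force': array([ 0.45414181, -0.01585751, -0.0949257 ]), 'torque': array([-0.03769789, -0.03978425,  0.00263937]), 'finger_force': 0.0, 'gripper_width': 1.0006713613947467} 0.019
scene 48.46127415699738 289.0466816830325 209.97462990720368 [-0.01309239  0.          0.          0.          0.        ] [[-0.348 -0.503  0.791  1.512]
 [ 0.937 -0.208  0.28   0.321]
 [ 0.024  0.839  0.543  0.812]
 [ 0.     0.     0.     1.   ]]
top 53.718140423724265 271.081301532581 209.58198880597425 [-0.04780385  0.          0.          0.          0.        ] [[-0.012  0.995 -0.104  0.425]
 [-1.    -0.01   0.022  0.007]
 [ 0.021  0.104  0.994  1.213]
 [ 0.     0.     0.     1.   ]]
```

View pics/scene0.png

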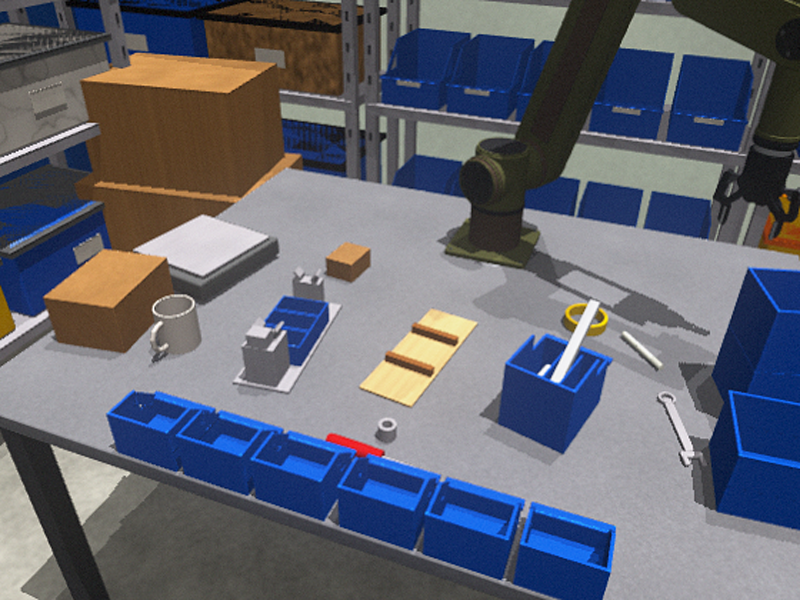

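View pics/top0.png

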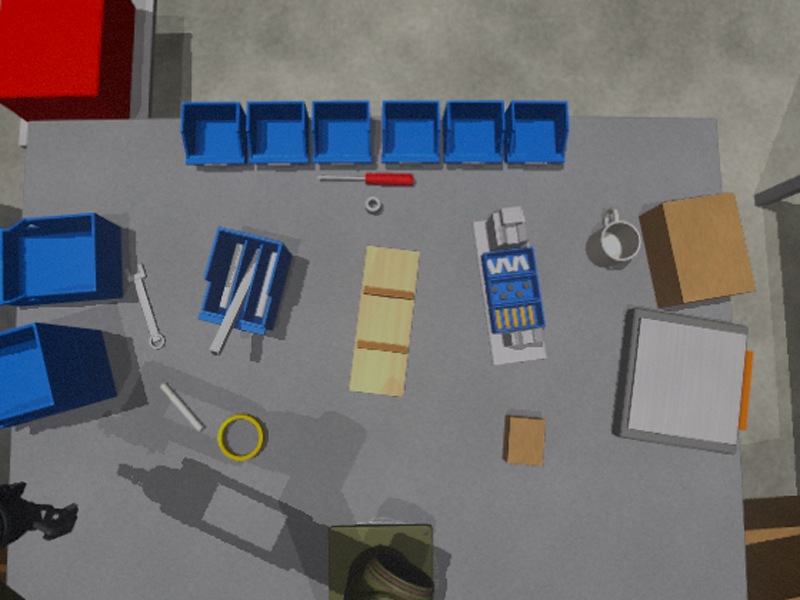

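The scene view shows the bin with its leaning white bar at about (575,340), the board at (420,355) and the carrier at (290,340), keeper block toward the camera. In the top view, the bar runs from (213,352) to (260,250), the board is around (385,320), and the carrier around (510,285) with its stop end up (+x). Next I'll zoom in.

```bash
python3 - <<'E'
from h import *
import pickle
S=pickle.load(open("scene0.pkl","rb"));T=pickle.load(open("top0.pkl","rb"))
def crop(c,x,y,w,h,s): return cv2.resize(c["img"][y:y+h,x:x+w,::-1],(w*s,h*s),interpolation=cv2.INTER_CUBIC)
# panel A: carrier top x322-392,y140-260 s5 ; panel B: carrier scene x155-245,y180-280 s5
a=crop(T,322,140,70,120,5);b=crop(S,160,180,85,100,5)
im=np.zeros((600,780,3),np.uint8);im[:600,:350]=a;im[:500,351:776]=b
cv2.imwrite("pics/car.png",im)
a=crop(T,135,155,75,100,5);b=crop(S,345,200,85,115,5)
im=np.zeros((600,800,3),np.uint8);im[:500,:375]=a;im[:575,375:800]=b
cv2.imwrite("pics/bin.png",im)
E
```

```text
(no output)
```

View pics/car.png

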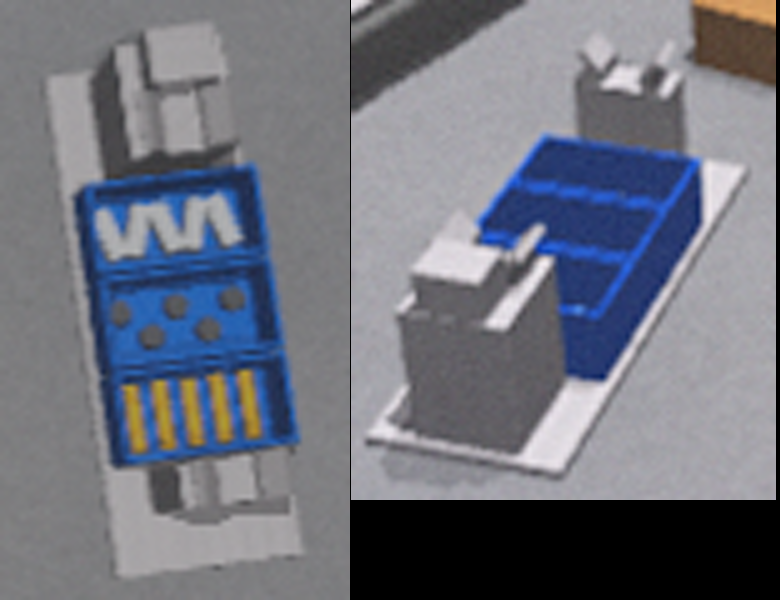

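View pics/bin.png

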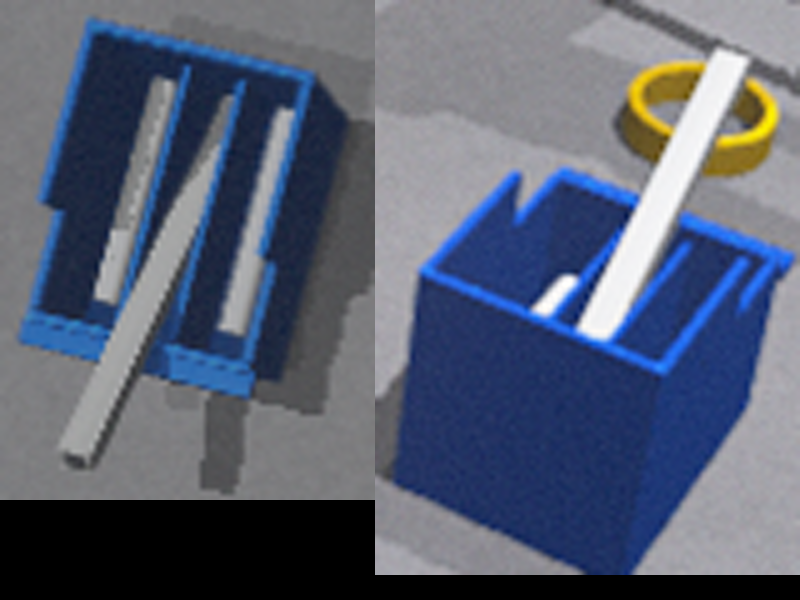

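The zooms show the near channel floor at about (237,483) and the far one at (182,122) in the left panel. The plate's +y edge runs (48,78)–(118,575). The bar's end corners are at (60,447) in the top view and (748,60) in the scene view. I'll refine these edges and triangulate them.

```bash
cat >> h.py <<'E'
import pickle
def o5(x0,y0,p,off=0): return np.array([x0+(p[0]-off+.5)/5-.5,y0+(p[1]+.5)/5-.5])
def refine(c,p,q,r=2.0):
    g=cv2.GaussianBlur(cv2.cvtColor(c["img"],cv2.COLOR_RGB2GRAY).astype(np.float32),(0,0),.7)
    p,q=np.array(p,float),np.array(q,float);u=(q-p)/np.linalg.norm(q-p);n=np.array([-u[1],u[0]])
    for _ in range(2):
        t=np.linspace(.05,.95,60);s=np.arange(-r-.5,r+.51,.25)
        P=(p+t[:,None]*(q-p))[:,None]+s[None,:,None]*n
        v=cv2.remap(g,P[...,0].astype(np.float32),P[...,1].astype(np.float32),cv2.INTER_CUBIC)
        d=np.diff(v,axis=1);d=d*np.sign(d.mean(0)[np.abs(d.mean(0)).argmax()]);w=np.clip(d,0,None)**2
        sm=(s[1:]+s[:-1])/2;e=(w*sm).sum(1)/(w.sum(1)+1e-9)
        Q=(p+t[:,None]*(q-p))+e[:,None]*n
        vx,vy,x,y=cv2.fitLine(Q.astype(np.float32),cv2.DIST_HUBER,0,.01,.01).ravel()
        f=lambda a:np.array([x,y])+np.array([vx,vy])*((a-[x,y])@[vx,vy])
        res=np.std((Q-[x,y])@[-vy,vx]);p,q=f(p),f(q)
    return p,q,res
def line3(c1,l1,c2,l2):
    def pl(c,l):
        o,d=ray(c,l[:2]);n=np.cross(d[0],d[1]);n/=np.linalg.norm(n);return n,n@o
    n1,k1=pl(c1,l1);n2,k2=pl(c2,l2);d=np.cross(n1,n2);d/=np.linalg.norm(d)
    return np.linalg.lstsq(np.array([n1,n2,d]),np.array([k1,k2,0]),rcond=None)[0],d
def nearest(P,d,c,px):  # point on line (P,d) nearest ray
    o,r=ray(c,[px]);s=np.linalg.lstsq(np.c_[d,-r[0]],o-P,rcond=None)[0];return P+s[0]*d
E
cat > m.py <<'E'
from h import *
S=pickle.load(open("scene0.pkl","rb"));T=pickle.load(open("top0.pkl","rb"))
np.set_printoptions(precision=4,suppress=True)
bt=lambda p:o5(135,155,p);bs=lambda p:o5(345,200,p,375)
ct=lambda p:o5(322,140,p);cs=lambda p:o5(160,180,p,351)
L=refine(T,bt((60,445)),bt((118,325)));R=refine(S,bs((748,60)),bs((690,178)),1.5);Rl=refine(S,bs((718,47)),bs((600,284)),1.5)
print("res",L[2],R[2],Rl[2])
P,d=line3(T,L,S,R);d*=np.sign(d[0])
A=nearest(P,d,T,bt((59,450)));B=nearest(P,d,S,bs((748,60)))
print("bar +y edge dir",d,"tilt",np.degrees(np.arcsin(-d[2])),"yaw",np.degrees(np.arctan2(d[1],d[0])),"end",A,B)
print("corner tri",tri(T,bt((59,450)),S,bs((748,60))),tri(T,bt((95,459)),S,bs((718,47))))
# bin rims: front wall top z .1 corners, rear z .135
for n,p,z in(("binFL",(22,318),.1),("binFR",(252,372),.1),("binRL",(90,22),.135),("binRR",(312,75),.135)):print(n,onz(T,[bt(p)],z)[0])
print("FL tri",tri(T,bt((22,318)),S,bs((793,258))))
# carrier
PL=refine(T,ct((48,78)),ct((118,575)));PS=refine(S,cs((746,170)),cs((563,470)))
print("res",PL[2],PS[2]);P,d=line3(T,PL,S,PS);d*=np.sign(d[0]);print("plate edge",P,d)
for z in(0.0,.005):
  a=onz(T,[PL[0],PL[1]],z);print(z,"plateT yaw",np.degrees(np.arctan2(*(a[0]-a[1])[1::-1])),a, np.linalg.norm(a[0]-a[1]))
  a=onz(S,[PS[0],PS[1]],z);print(z,"plateS yaw",np.degrees(np.arctan2(*(a[0]-a[1])[1::-1])),a, np.linalg.norm(a[0]-a[1]))
f={}
for k,(p,q) in dict(farL=((160,95),(163,150)),farR=((200,95),(204,150)),nearL=((217,465),(220,498)),nearR=((253,462),(256,496))).items():
  l=refine(T,ct(p),ct(q),1.2);f[k]=onz(T,l[:2],.09);print(k,l[2],f[k].mean(0))
F=(f["farL"].mean(0)+f["farR"].mean(0))/2;N=(f["nearL"].mean(0)+f["nearR"].mean(0))/2
print("floor yaw",np.degrees(np.arctan2(*(F-N)[1::-1])),F,N)
print("keeper",tri(T,ct((155,85)),S,cs((508,252))),"nearfloor",tri(T,ct((237,483)),S,cs((635,78))))
# board
hsv=cv2.cvtColor(T["img"],cv2.COLOR_RGB2HSV);m=cv2.inRange(hsv,(8,50,90),(32,255,255));m[:,:230]=0;m[:,310:]=0;m[:165]=0;m[290:]=0
c=max(cv2.findContours(m,0,2)[0],key=cv2.contourArea);r=cv2.boxPoints(cv2.minAreaRect(c));w=onz(T,r,.006)
print("board",w,w.mean(0),np.linalg.norm(w[0]-w[1]),np.linalg.norm(w[1]-w[2]))
hs=cv2.cvtColor(S["img"],cv2.COLOR_RGB2HSV);m=cv2.inRange(hs,(8,60,60),(32,255,255));m[:,:245]=0;m[:,340:]=0;m[:210]=0;m[290:]=0
c=max(cv2.findContours(m,0,2)[0],key=cv2.contourArea);r=cv2.approxPolyDP(c,8,True).reshape(-1,2);w=onz(S,r,.006);print("boardS",w,w.mean(0))
E
python3 m.py
```

```text
res 0.0802670173146811 0.16370460477246696 0.0735351301402035
bar +y edge dir [ 0.8015 -0.203  -0.5625] tilt 34.22712377198747 yaw -14.215955159504663 end [0.4497 0.2998 0.1629] [0.448  0.3002 0.164 ]
corner tri (array([0.449 , 0.299 , 0.1644]), np.float64(0.0016373322171577328)) (array([0.4441, 0.2818, 0.1651]), np.float64(0.00394564369278373))
binFL [0.5216 0.3373 0.1   ]
binFR [0.4913 0.2132 0.1   ]
binRL [0.6753 0.2944 0.135 ]
binRR [0.6456 0.1767 0.135 ]
FL tri (array([0.5212, 0.3398, 0.0998]), np.float64(0.004788057722999943))
res 0.6632078480080328 0.9664609490533328
plate edge [ 0.0728 -0.2394  0.1772] [ 0.9358  0.0242 -0.3518]
0.0 plateT yaw 5.831182689590248 [[ 0.715  -0.2097  0.    ]
 [ 0.4179 -0.2401  0.    ]] 0.29861817857929795
0.0 plateS yaw -169.07425481312055 [[ 0.4041 -0.2542  0.    ]
 [ 0.7071 -0.1957  0.    ]] 0.30867817979048506
0.005 plateT yaw 5.831182689590238 [[ 0.7138 -0.2088  0.005 ]
 [ 0.4179 -0.2391  0.005 ]] 0.29738713596950067
0.005 plateS yaw -169.07425481312058 [[ 0.4109 -0.2507  0.005 ]
 [ 0.7121 -0.1926  0.005 ]] 0.30677703992867306
farL 0.1643084541100866 [ 0.6672 -0.2509  0.09  ]
farR 0.0813868428273322 [ 0.6667 -0.2704  0.09  ]
nearL 0.16746877610094962 [ 0.4679 -0.2748  0.09  ]
nearR 0.055866777806047214 [ 0.4689 -0.2934  0.09  ]
floor yaw 6.744611353033567 [ 0.667  -0.2606  0.09  ] [ 0.4684 -0.2841  0.09  ]
keeper (array([ 0.6816, -0.2393,  0.1152]), np.float64(0.0037273424255452256)) nearfloor (array([ 0.4661, -0.2825,  0.089 ]), np.float64(0.004774834549748777))
board [[ 0.3681  0.0605  0.006 ]
 [ 0.6657  0.0236  0.006 ]
 [ 0.6514 -0.0883  0.006 ]
 [ 0.3539 -0.0485  0.006 ]] [ 0.5098 -0.0132  0.006 ] 0.29989626046747714 0.11276870804541843
boardS [[ 0.3714  0.06    0.006 ]
 [ 0.3632 -0.0488  0.006 ]
 [ 0.6534 -0.0817  0.006 ]
 [ 0.6655  0.0241  0.006 ]] [ 0.5134 -0.0116  0.006 ]
```

```bash
cat >> h.py <<'E'
def plan(t,yawdeg=None):
    s=env.state();y=s["ee_rot"][2];y2=y if yawdeg is None else np.radians(yawdeg)
    dy=(y2-y+np.pi)%(2*np.pi)-np.pi
    d=np.array(t)-s["tcp_pos"];c,n=np.cos(y2),np.sin(y2)
    print("t",s["time"],"yaw share",round(-dy/np.pi,4),"shares after yaw",np.round(np.array([c*d[0]+n*d[1],n*d[0]-c*d[1],-d[2]])/.25,4))
E
python3 -c "
from h import *
plan((.474,.284,.25),165.8)"
```

```text
t 0.1 yaw share -0.0414 shares after yaw [-1.2617 -0.7117 -0.0022]
```

carry_out(
  motion=[
    {"delta_pos": [0, 0, 0], "yaw": -0.0414, "gripper": 1},
    {"delta_pos": [-0.16, -0.09, 0], "yaw": 0, "gripper": 1},
    {"delta_pos": [-0.16, -0.09, 0], "yaw": 0, "gripper": 1},
    {"delta_pos": [-0.16, -0.09, 0], "yaw": 0, "gripper": 1},
    {"delta_pos": [-0.16, -0.09, 0], "yaw": 0, "gripper": 1},
  ],
)

```text
time: 0.72
tcp_pos: [0.3458, 0.4067, 0.2499]
ee_rot: [-3.141, -0.0, 2.894]
ft_force: [0.7, 0.0, 0.7]
gripper_width: 1.002
finger_force: 0.0
```

carry_out(
  motion=[
    {"delta_pos": [-0.16, -0.09, 0], "yaw": 0, "gripper": 1},
    {"delta_pos": [-0.16, -0.09, 0], "yaw": 0, "gripper": 1},
    {"delta_pos": [-0.16, -0.09, 0], "yaw": 0, "gripper": 1},
    {"delta_pos": [-0.14, -0.08, 0], "yaw": 0, "gripper": 1},
    {"delta_pos": [0, 0, 0], "yaw": 0, "gripper": 1},
  ],
)

```text
time: 1.35
tcp_pos: [0.4758, 0.2831, 0.2498]
ee_rot: [-3.141, 0.0, 2.89]
ft_force: [0.3, 0.8, -0.7]
gripper_width: 0.998
finger_force: 0.0
```

```bash
python3 -c "
from h import *
plan((.474,.284,.134),165.8)"
```

```text
t 1.35 yaw share -0.0012 shares after yaw [0.0079 0.0017 0.4631]
```

carry_out(
  motion=[
    {"delta_pos": [0.008, 0.002, 0.12], "yaw": 0, "gripper": 1},
    {"delta_pos": [0, 0, 0.12], "yaw": 0, "gripper": 1},
    {"delta_pos": [0, 0, 0.12], "yaw": 0, "gripper": 1},
    {"delta_pos": [0, 0, 0.1], "yaw": 0, "gripper": 1},
    {"delta_pos": [0, 0, 0], "yaw": 0, "gripper": 1},
  ],
)

```text
time: 1.98
tcp_pos: [0.4696, 0.2858, 0.1332]
ee_rot: [-3.138, -0.005, 2.895]
ft_force: [0.6, -0.1, 0.4]
gripper_width: 1.0
finger_force: 0.0
```

carry_out(
  motion=[
    {"delta_pos": [0, 0, 0], "yaw": 0, "gripper": 0},
    {"delta_pos": [0, 0, 0], "yaw": 0, "gripper": 0},
    {"delta_pos": [0, 0, 0], "yaw": 0, "gripper": 0},
    {"delta_pos": [0, 0, 0], "yaw": 0, "gripper": 0},
    {"delta_pos": [0, 0, 0], "yaw": 0, "gripper": 0},
  ],
)

```text
time: 2.6
tcp_pos: [0.4725, 0.2861, 0.1359]
ee_rot: [3.141, 0.001, 2.894]
ft_force: [-0.0, -0.4, 3.8]
gripper_width: 0.203
finger_force: 60.3
```

carry_out(
  motion=[
    {"delta_pos": [0.03, 0, -0.02], "yaw": 0, "gripper": 0},
    {"delta_pos": [0.04, 0, -0.03], "yaw": 0, "gripper": 0},
    {"delta_pos": [0.04, 0, -0.04], "yaw": 0, "gripper": 0},
    {"delta_pos": [0.04, 0, -0.06], "yaw": 0, "gripper": 0},
    {"delta_pos": [0, 0, -0.08], "yaw": 0, "gripper": 0},
  ],
)

```text
time: 3.22
tcp_pos: [0.4329, 0.2951, 0.1931]
ee_rot: [-3.14, -0.003, 2.895]
ft_force: [-0.2, 0.4, -2.2]
gripper_width: 0.2
finger_force: 59.4
```

carry_out(
  motion=[
    {"delta_pos": [0, 0, -0.1], "yaw": 0, "gripper": 0},
    {"delta_pos": [0, 0, -0.12], "yaw": 0, "gripper": 0},
    {"delta_pos": [0, 0, -0.12], "yaw": 0, "gripper": 0},
    {"delta_pos": [0, 0, -0.12], "yaw": 0, "gripper": 0},
    {"delta_pos": [0, 0, -0.04], "yaw": 0, "gripper": 0},
  ],
)

```text
time: 3.85
tcp_pos: [0.4354, 0.2959, 0.3202]
ee_rot: [3.139, 0.002, 2.894]
ft_force: [1.0, 1.0, -3.9]
gripper_width: 0.202
finger_force: 59.6
```

```bash
python3 - <<'E'
from h import *
a=[]
for n in("scene","top"):
    c=env.camera(n);pickle.dump(c,open(n+"1.pkl","wb"))
    a.append(cv2.resize(c["img"][:,:,::-1][(120 if n=="scene" else 130):(360 if n=="scene" else 370),(250 if n=="scene" else 90):][:, :200],(400,480),interpolation=cv2.INTER_CUBIC))
cv2.imwrite("pics/lift.png",np.hstack(a))
E
```

```text
(no output)
```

View pics/lift.png

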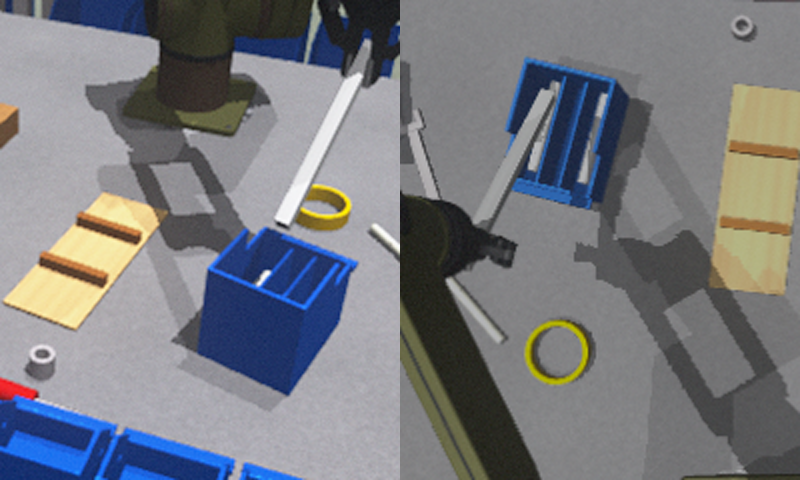

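The bar is held, clear of the bin. Its low end is at about (282,222) in the left scene panel and (545,90) in the right top panel. I'll triangulate that end and plan the laying-down.

```bash
python3 - <<'E'
from h import *
S=pickle.load(open("scene1.pkl","rb"));T=pickle.load(open("top1.pkl","rb"))
p,e=tri(T,(162.3,175),S,(391,230));print(p,e)
t=env.state()["tcp_pos"];d=p-t;print(t,d,np.linalg.norm(d),np.degrees(np.arctan2(-d[2],np.hypot(d[0],d[1]))),np.degrees(np.arctan2(d[1],d[0])))
b=np.array([.511,-.0125]);a=np.radians(-7.3);u=np.array([np.cos(a),np.sin(a)])
for s in(-.09,-.105,-.13): print(s,b+s*u)
g=b-.105*u; plan((*g,.30),172.7)
E
```

```text
[0.61858791 0.25094281 0.20517394] 1.7116009445572265e-07
[0.43539277 0.29558488 0.31882198] [ 0.18319514 -0.04464207 -0.11364804] 0.2201573325106542 31.078556660648513 -13.695249149091296
-0.09 [ 0.4217295  -0.00106419]
-0.105 [0.40685108 0.00084178]
-0.13 [0.38205372 0.0040184 ]
t 3.95 yaw share -0.0382 shares after yaw [-0.0366 -1.1839  0.0753]
```

carry_out(
  motion=[
    {"delta_pos": [0, -0.08, 0], "yaw": -0.02, "gripper": 0},
    {"delta_pos": [0, -0.14, 0], "yaw": -0.0182, "gripper": 0},
    {"delta_pos": [0, -0.15, 0], "yaw": 0, "gripper": 0},
    {"delta_pos": [0, -0.15, 0], "yaw": 0, "gripper": 0},
    {"delta_pos": [0, -0.15, 0], "yaw": 0, "gripper": 0},
  ],
)

```text
time: 4.58
tcp_pos: [0.4084, 0.1287, 0.316]
ee_rot: [-3.14, -0.004, 3.014]
ft_force: [0.3, -0.7, -3.0]
gripper_width: 0.199
finger_force: 59.5
```

carry_out(
  motion=[
    {"delta_pos": [0, -0.15, 0], "yaw": 0, "gripper": 0},
    {"delta_pos": [0, -0.15, 0], "yaw": 0, "gripper": 0},
    {"delta_pos": [0, -0.12, 0], "yaw": 0, "gripper": 0},
    {"delta_pos": [0, -0.08, 0.1], "yaw": 0, "gripper": 0},
    {"delta_pos": [0, 0, 0.15], "yaw": 0, "gripper": 0},
  ],
)

```text
time: 5.2
tcp_pos: [0.3937, 0.0047, 0.2542]
ee_rot: [-3.141, 0.0, 3.012]
ft_force: [0.4, 1.3, -3.2]
gripper_width: 0.201
finger_force: 59.6
```

```bash
python3 -c "
from h import *
plan((.4217,-.001,.15),172.7)"
```

```text
t 5.2 yaw share -0.0008 shares after yaw [-0.114  -0.0083  0.4168]
```

carry_out(
  motion=[
    {"delta_pos": [-0.114, -0.008, 0.05], "yaw": 0, "gripper": 0},
    {"delta_pos": [0, 0, 0.1], "yaw": 0, "gripper": 0},
    {"delta_pos": [0, 0, 0.11], "yaw": 0, "gripper": 0},
    {"delta_pos": [0, 0, 0.11], "yaw": 0, "gripper": 0},
    {"delta_pos": [0, 0, 0.04], "yaw": 0, "gripper": 0},
  ],
)

```text
time: 5.82
tcp_pos: [0.4194, 0.0006, 0.1503]
ee_rot: [-3.141, -0.007, 3.014]
ft_force: [-0.0, -0.7, -2.1]
gripper_width: 0.201
finger_force: 59.6
```

carry_out(
  motion=[
    {"delta_pos": [0, 0, 0.03], "yaw": 0, "gripper": 0},
    {"delta_pos": [0, 0, 0.03], "yaw": 0, "gripper": 0},
    {"delta_pos": [0, 0, 0.03], "yaw": 0, "gripper": 0},
    {"delta_pos": [0, 0, 0.03], "yaw": 0, "gripper": 0},
    {"delta_pos": [0, 0, 0.03], "yaw": 0, "gripper": 0},
  ],
)

```text
time: 6.45
tcp_pos: [0.4225, 0.0003, 0.1153]
ee_rot: [3.142, 0.001, 3.014]
ft_force: [-2.1, 0.4, 2.4]
gripper_width: 0.205
finger_force: 59.1
```

```bash
python3 - <<'E'
from h import *
plan((.4217,-.001,.036),172.7);print(env.state()["ft_force"])
c=env.camera("scene");t=env.camera("top")
a=cv2.resize(c["img"][190:310,220:360,::-1],(420,360));b=cv2.resize(t["img"][150:290,200:320,::-1],(360,420))
im=np.zeros((420,780,3),np.uint8);im[:360,:420]=a;im[:,420:]=b
cv2.imwrite("pics/down.png",im)
E
```

```text
t 6.45 yaw share -0.0001 shares after yaw [ 0.0026 -0.0057  0.3171]
[-2.10555214  0.4400965   2.40501401]
```

View pics/down.png

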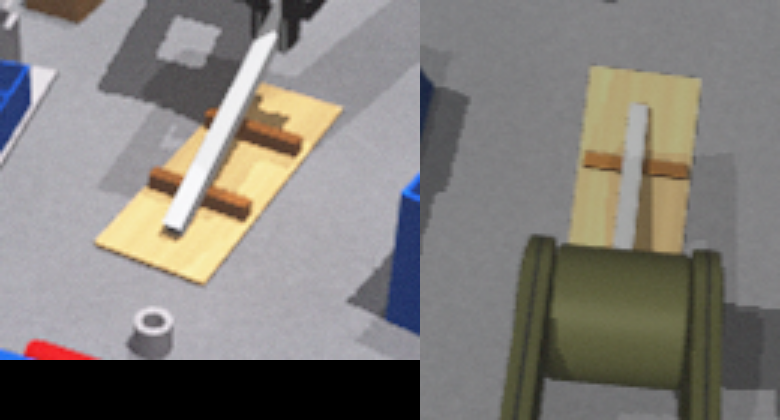

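The far end has come down beyond the far batten, near (175,228) in the left panel and (637,108) in the right. The bar sits well over the board and is starting to turn in the pads, with only a small force. I'll keep lowering.

carry_out(
  motion=[
    {"delta_pos": [0, 0, 0.04], "yaw": 0, "gripper": 0},
    {"delta_pos": [0, 0, 0.04], "yaw": 0, "gripper": 0},
    {"delta_pos": [0, 0, 0.04], "yaw": 0, "gripper": 0},
    {"delta_pos": [0, 0, 0.04], "yaw": 0, "gripper": 0},
    {"delta_pos": [0, 0, 0.04], "yaw": 0, "gripper": 0},
  ],
)

```text
time: 7.18
tcp_pos: [0.4229, 0.0002, 0.0647]
ee_rot: [3.142, 0.001, 3.014]
ft_force: [-0.6, -0.5, 3.5]
gripper_width: 0.204
finger_force: 58.4
```

carry_out(
  motion=[
    {"delta_pos": [0, 0, 0.03], "yaw": 0, "gripper": 0},
    {"delta_pos": [0, 0, 0.03], "yaw": 0, "gripper": 0},
    {"delta_pos": [0, 0, 0.02], "yaw": 0, "gripper": 0},
    {"delta_pos": [0, 0, 0.02], "yaw": 0, "gripper": 0},
    {"delta_pos": [0, 0, 0], "yaw": 0, "gripper": 0},
  ],
)

```text
time: 7.8
tcp_pos: [0.422, 0.0004, 0.04]
ee_rot: [-3.142, -0.001, 3.014]
ft_force: [-2.7, 0.6, 2.3]
gripper_width: 0.2
finger_force: 58.4
```

carry_out(
  motion=[
    {"delta_pos": [0, 0, 0.008], "yaw": 0, "gripper": 0},
    {"delta_pos": [0, 0, 0.008], "yaw": 0, "gripper": 0},
    {"delta_pos": [0, 0, 0], "yaw": 0, "gripper": 0.6},
    {"delta_pos": [0, 0, 0], "yaw": 0, "gripper": 0.6},
    {"delta_pos": [0, 0, 0], "yaw": 0, "gripper": 0.6},
  ],
)

```text
time: 8.43
tcp_pos: [0.4226, 0.0003, 0.0363]
ee_rot: [3.142, 0.0, 3.014]
ft_force: [0.7, -0.2, -0.3]
gripper_width: 0.601
finger_force: 0.0
```

carry_out(
  motion=[
    {"delta_pos": [0, 0, 0], "yaw": 0, "gripper": 0.8},
    {"delta_pos": [0, 0, 0], "yaw": 0, "gripper": 0.8},
    {"delta_pos": [0, 0, -0.12], "yaw": 0, "gripper": 0.8},
    {"delta_pos": [0, 0, -0.2], "yaw": 0, "gripper": 0.8},
    {"delta_pos": [0, 0.2, -0.1], "yaw": 0, "gripper": 0.8},
  ],
)

```text
time: 9.05
tcp_pos: [0.4301, 0.0483, 0.1436]
ee_rot: [-3.141, 0.004, 3.009]
ft_force: [1.7, -0.4, -0.3]
gripper_width: 0.801
finger_force: 0.0
```

carry_out(
  motion=[
    {"delta_pos": [0, 0.25, 0], "yaw": 0, "gripper": 0.8},
    {"delta_pos": [0, 0.25, 0], "yaw": 0, "gripper": 0.8},
    {"delta_pos": [0, 0.25, 0], "yaw": 0, "gripper": 0.8},
    {"delta_pos": [0, 0.1, 0], "yaw": 0, "gripper": 0.8},
    {"delta_pos": [0, 0, 0], "yaw": 0, "gripper": 0.8},
  ],
)

```text
time: 9.68
tcp_pos: [0.4558, 0.2626, 0.1411]
ee_rot: [3.141, 0.0, 3.017]
ft_force: [-0.3, -0.2, 0.4]
gripper_width: 0.803
finger_force: 0.0
```

```bash
python3 - <<'E'
from h import *
c=env.camera("scene");t=env.camera("top")
pickle.dump(c,open("scene2.pkl","wb"));pickle.dump(t,open("top2.pkl","wb"))
a=cv2.resize(c["img"][205:290,245:345,::-1],None,fx=4,fy=4,interpolation=cv2.INTER_CUBIC);b=cv2.resize(t["img"][160:290,240:310,::-1],None,fx=4,fy=4,interpolation=cv2.INTER_CUBIC)
im=np.zeros((520,680,3),np.uint8);im[:340,:400]=a;im[:,400:]=b
cv2.imwrite("pics/lain.png",im)
E
```

```text
(no output)
```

View pics/lain.png

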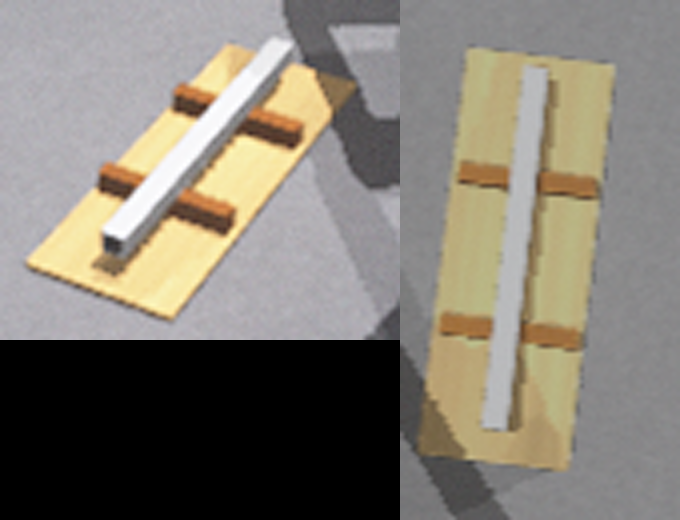

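The bar lies level over both battens, at about (515,247) in the right panel. Now I'll measure the bar and the carrier exactly.

```bash
cat > m2.py <<'E'
from h import *
S=pickle.load(open("scene2.pkl","rb"));T=pickle.load(open("top2.pkl","rb"))
np.set_printoptions(precision=4,suppress=True)
yaw=lambda a,b:np.degrees(np.arctan2((a-b)[1],(a-b)[0]))
q=lambda p:np.array([240+(p[0]-400+.5)/4-.5,160+(p[1]+.5)/4-.5])
r=lambda p:np.array([245+(p[0]+.5)/4-.5,205+(p[1]+.5)/4-.5])
L=refine(T,q((525,75)),q((485,420)),1.2);R=refine(T,q((547,75)),q((508,420)),1.2)
w=[onz(T,l[:2],.042) for l in(L,R)];print("bar L/R",L[2],R[2],yaw(*w[0]),yaw(*w[1]),"width",np.linalg.norm((w[0]-w[1])[0]))
E1=refine(T,q((526,67)),q((547,69)),1.2);E2=refine(T,q((484,427)),q((507,430)),1.2)
e=[onz(T,[(l[0]+l[1])/2],.042)[0] for l in(E1,E2)];print("ends",e,np.linalg.norm(e[0]-e[1]),"centre",(e[0]+e[1])/2, "mid edges",np.mean(w,axis=(0,1)))
print("height tri far/near corner +y",tri(T,q((547,69)),S,r((103,236))),tri(T,q((484,427)),S,r((294,42))))
ct=lambda p:o5(322,140,p);cs=lambda p:o5(160,180,p,351)
for nm,c,f,a,b in(("plate+y top far",T,ct,(50,85),(62,175)),("plate+y top near",T,ct,(106,485),(117,570)),("plate+y top all",T,ct,(49,82),(118,573)),("plate near edge",T,ct,(122,576),(300,551)),("plate+y scene",S,cs,(744,175),(566,466)),("plate far scene",S,cs,(372,441),(560,473))):
    l=refine(c,f(a),f(b),1.2);z=.004;g=onz(c,l[:2],z);print(nm,round(l[2],2),yaw(g[0],g[1]),g.round(4).tolist())
for n in range(2):
  Tn=[T,pickle.load(open("top0.pkl","rb"))][n];f={}
  for k,(a,b) in dict(farL=((160,95),(164,150)),farR=((199,95),(205,150)),nearL=((216,465),(221,498)),nearR=((252,462),(257,496))).items():
    l=refine(Tn,ct(a),ct(b),1.0);f[k]=onz(Tn,l[:2],.09)
  F=(f["farL"]+f["farR"])/2;N=(f["nearL"]+f["nearR"])/2;F=F.mean(0);N=N.mean(0)
  print("floor",F,N,yaw(F,N),{k:v.mean(0).round(4)[:2].tolist() for k,v in f.items()})
l=refine(T,ct((260,172)),ct((296,436)),1.2);g=onz(T,l[:2],.052);print("rim -y",l[2],yaw(g[0],g[1])-0,g)
a=onz(T,[ct((83,188)),ct((115,465))],.052);print("rim +y",a)
print("rim corner z",tri(T,ct((83,188)),S,cs((586,315))),tri(T,ct((115,465)),S,cs((702,160))))
E
python3 m2.py
```

```text
bar L/R 0.29701962219294314 0.1353422291389214 -7.050620443527438 -7.214731117217242 width 0.017526313460941474
ends [array([ 0.6428, -0.0283,  0.042 ]), array([0.388 , 0.0037, 0.042 ])] 0.2568069956504128 centre [ 0.5154 -0.0123  0.042 ] mid edges [ 0.5151 -0.0115  0.042 ]
height tri far/near corner +y (array([ 0.6422, -0.035 ,  0.037 ]), np.float64(0.0017918335333269955)) (array([0.3874, 0.0135, 0.0438]), np.float64(0.0036940825326382968))
plate+y top far 0.1 6.053045824038107 [[0.7086, -0.2013, 0.004], [0.654, -0.2071, 0.004]]
plate+y top near 0.12 6.866183335111206 [[0.4699, -0.229, 0.004], [0.4204, -0.235, 0.004]]
plate+y top all 0.44 6.390772397079247 [[0.7113, -0.2073, 0.004], [0.4192, -0.24, 0.004]]
plate near edge 0.15 97.35397877677643 [[0.4156, -0.2373, 0.004], [0.4292, -0.3428, 0.004]]
plate+y scene 0.2 -173.4990596966861 [[0.4209, -0.2337, 0.004], [0.7057, -0.2013, 0.004]]
plate far scene 0.14 -83.02775922863766 [[0.7245, -0.3056, 0.004], [0.7116, -0.2001, 0.004]]
floor [ 0.667  -0.2606  0.09  ] [ 0.4684 -0.284   0.09  ] 6.7368662417651475 {'farL': [0.6672, -0.2508], 'farR': [0.6667, -0.2704], 'nearL': [0.4679, -0.2747], 'nearR': [0.4689, -0.2934]}
floor [ 0.667  -0.2606  0.09  ] [ 0.4684 -0.2841  0.09  ] 6.743565196805907 {'farL': [0.6672, -0.2509], 'farR': [0.6667, -0.2704], 'nearL': [0.4679, -0.2747], 'nearR': [0.4689, -0.2934]}
rim -y 0.0758145014175634 6.686699864129561 [[ 0.6457 -0.3112  0.052 ]
 [ 0.4945 -0.329   0.052 ]]
rim +y [[ 0.6375 -0.2118  0.052 ]
 [ 0.4793 -0.2254  0.052 ]]
rim corner z (array([ 0.6394, -0.216 ,  0.0506]), np.float64(0.008314917236701618)) (array([ 0.4802, -0.2278,  0.0516]), np.float64(0.0048553972522640465))
```

```bash
python3 -c "
from h import *
plan((.5152,-.0119,.16),172.85)"
```

```text
t 9.775 yaw share -0.0007 shares after yaw [-0.3746 -1.0494 -0.0763]
```

carry_out(
  motion=[
    {"delta_pos": [0, -0.15, -0.076], "yaw": 0, "gripper": 0.8},
    {"delta_pos": [-0.06, -0.2, 0], "yaw": 0, "gripper": 0.8},
    {"delta_pos": [-0.1, -0.2, 0], "yaw": 0, "gripper": 0.8},
    {"delta_pos": [-0.1, -0.2, 0], "yaw": 0, "gripper": 0.8},
    {"delta_pos": [-0.1, -0.18, 0], "yaw": 0, "gripper": 0.8},
  ],
)

```text
time: 10.4
tcp_pos: [0.5144, 0.0152, 0.1604]
ee_rot: [-3.141, -0.001, 3.011]
ft_force: [0.8, -0.0, -0.4]
gripper_width: 0.801
finger_force: 0.0
```

carry_out(
  motion=[
    {"delta_pos": [-0.014, -0.119, 0], "yaw": 0, "gripper": 0.8},
    {"delta_pos": [0, 0, 0], "yaw": 0, "gripper": 0.8},
    {"delta_pos": [0, 0, 0.1], "yaw": 0, "gripper": 0.8},
    {"delta_pos": [0, 0, 0.1], "yaw": 0, "gripper": 0.8},
    {"delta_pos": [0, 0, 0], "yaw": 0, "gripper": 0.8},
  ],
)

```text
time: 11.02
tcp_pos: [0.5123, -0.0109, 0.1088]
ee_rot: [3.141, -0.005, 3.013]
ft_force: [0.1, -0.9, 0.5]
gripper_width: 0.802
finger_force: 0.0
```

```bash
python3 -c "
from h import *
plan((.5152,-.0119,.036),172.85)"
```

```text
t 11.025 yaw share -0.0011 shares after yaw [-0.0122 -0.0026  0.2912]
```

carry_out(
  motion=[
    {"delta_pos": [0, 0, 0.1], "yaw": 0, "gripper": 0.8},
    {"delta_pos": [0, 0, 0.1], "yaw": 0, "gripper": 0.8},
    {"delta_pos": [0, 0, 0.08], "yaw": 0, "gripper": 0.8},
    {"delta_pos": [0, 0, 0], "yaw": 0, "gripper": 0.8},
    {"delta_pos": [0, 0, 0], "yaw": 0, "gripper": 0.8},
  ],
)

```text
time: 11.65
tcp_pos: [0.5157, -0.0112, 0.0414]
ee_rot: [3.142, 0.002, 3.014]
ft_force: [-0.2, -0.3, -0.1]
gripper_width: 0.798
finger_force: 0.0
```

carry_out(
  motion=[
    {"delta_pos": [0, 0, 0], "yaw": 0, "gripper": 0},
    {"delta_pos": [0, 0, 0], "yaw": 0, "gripper": 0},
    {"delta_pos": [0, 0, 0], "yaw": 0, "gripper": 0},
    {"delta_pos": [0, 0, 0], "yaw": 0, "gripper": 0},
    {"delta_pos": [0, 0, 0], "yaw": 0, "gripper": 0},
  ],
)

```text
time: 12.28
tcp_pos: [0.5154, -0.0114, 0.0411]
ee_rot: [3.142, 0.001, 3.014]
ft_force: [-1.0, -0.3, 6.0]
gripper_width: 0.194
finger_force: 59.0
```

```bash
python3 -c "
from h import *
s=env.state();print(s['tcp_pos'],s['ee_rot'],s['finger_force'])"
```

```text
[ 0.51536794 -0.01141151  0.04105944] [3.14156953e+00 1.05900129e-03 3.01378637e+00] 58.96386444568634
```

carry_out(
  motion=[
    {"delta_pos": [0, 0, -0.1], "yaw": 0, "gripper": 0},
    {"delta_pos": [0, 0, -0.15], "yaw": 0, "gripper": 0},
    {"delta_pos": [0, 0, -0.2], "yaw": 0, "gripper": 0},
    {"delta_pos": [0, 0, -0.15], "yaw": 0, "gripper": 0},
    {"delta_pos": [0, 0, 0], "yaw": 0, "gripper": 0},
  ],
)

```text
time: 12.9
tcp_pos: [0.517, -0.0115, 0.193]
ee_rot: [3.141, 0.007, 3.014]
ft_force: [1.1, -0.4, -3.0]
gripper_width: 0.195
finger_force: 59.4
```

```bash
python3 -c "
from h import *
plan((.5452,-.2749,.19),-173.33)"
```

```text
t 12.9 yaw share -0.0777 shares after yaw [ 0.0102 -1.0594  0.0122]
```

carry_out(
  motion=[
    {"delta_pos": [0, 0, 0], "yaw": -0.03, "gripper": 0},
    {"delta_pos": [0, 0, 0], "yaw": -0.03, "gripper": 0},
    {"delta_pos": [0, 0, 0], "yaw": -0.018, "gripper": 0},
    {"delta_pos": [0.01, -0.12, 0], "yaw": 0, "gripper": 0},
    {"delta_pos": [0, -0.16, 0], "yaw": 0, "gripper": 0},
  ],
)

```text
time: 13.52
tcp_pos: [0.5188, -0.0807, 0.1878]
ee_rot: [3.14, -0.005, -3.022]
ft_force: [0.2, -0.7, -2.7]
gripper_width: 0.197
finger_force: 59.3
```

carry_out(
  motion=[
    {"delta_pos": [0, -0.18, 0], "yaw": 0, "gripper": 0},
    {"delta_pos": [0, -0.18, 0], "yaw": 0, "gripper": 0},
    {"delta_pos": [0, -0.18, 0], "yaw": 0, "gripper": 0},
    {"delta_pos": [0, -0.14, 0], "yaw": 0, "gripper": 0},
    {"delta_pos": [0, -0.1, 0], "yaw": 0, "gripper": 0},
  ],
)

```text
time: 14.15
tcp_pos: [0.5424, -0.2758, 0.1878]
ee_rot: [3.139, -0.003, -3.025]
ft_force: [-0.2, 0.4, -3.2]
gripper_width: 0.195
finger_force: 59.4
```

carry_out(
  motion=[
    {"delta_pos": [0, 0, 0], "yaw": 0, "gripper": 0},
    {"delta_pos": [0, 0, 0.05], "yaw": 0, "gripper": 0},
    {"delta_pos": [0, 0, 0.05], "yaw": 0, "gripper": 0},
    {"delta_pos": [0, 0, 0], "yaw": 0, "gripper": 0},
    {"delta_pos": [0, 0, 0], "yaw": 0, "gripper": 0},
  ],
)

```text
time: 14.78
tcp_pos: [0.5436, -0.2742, 0.1652]
ee_rot: [3.141, -0.0, -3.023]
ft_force: [0.5, -0.3, -2.8]
gripper_width: 0.198
finger_force: 59.4
```

```bash
python3 - <<'E'
from h import *
plan((.5452,-.2749,.107),-173.33);s=env.state();print(s["tcp_pos"],s["ee_rot"],s["ft_force"])
c=env.camera("scene");t=env.camera("top")
pickle.dump(c,open("scene3.pkl","wb"));pickle.dump(t,open("top3.pkl","wb"))
a=cv2.resize(c["img"][160:280,155:265,::-1],None,fx=4,fy=4,interpolation=cv2.INTER_CUBIC);b=cv2.resize(t["img"][135:265,315:400,::-1],None,fx=4,fy=4,interpolation=cv2.INTER_CUBIC)
im=np.zeros((520,780,3),np.uint8);im[:480,:440]=a;im[:,440:]=b
cv2.imwrite("pics/over.png",im)
E
```

```text
t 14.775 yaw share 0.0006 shares after yaw [-0.006  -0.0035  0.2327]
[ 0.54360131 -0.27419471  0.16516313] [ 3.14137385e+00 -2.49663113e-04 -3.02343527e+00] [ 0.48133446 -0.26992668 -2.79438698]
```

View pics/over.png

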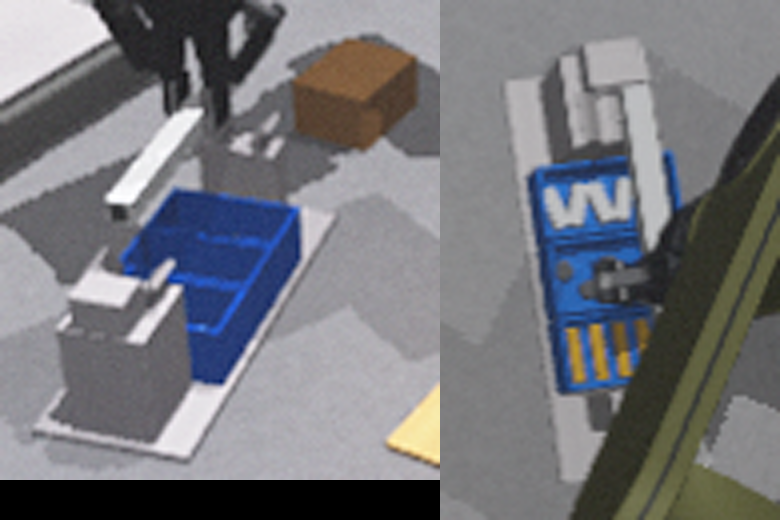

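The bar is over the carrier: its far end is at (118,205) in the scene panel and (641,83) in the top panel. I'll check that end against the channel line.

```bash
python3 - <<'E'
from h import *
S=pickle.load(open("scene3.pkl","rb"));T=pickle.load(open("top3.pkl","rb"))
q=lambda p:np.array([315+(p[0]-440+.5)/4-.5,135+(p[1]+.5)/4-.5]);r=lambda p:np.array([155+(p[0]+.5)/4-.5,160+(p[1]+.5)/4-.5])
C=np.array([.570,-.272]);a=np.radians(6.67);u=np.array([np.cos(a),np.sin(a)]);v=np.array([-u[1],u[0]])
fr=lambda P:[((p[:2]-C)@u,(p[:2]-C)@v) for p in P]
L=refine(T,q((627,88)),q((643,210)),1.2);R=refine(T,q((656,88)),q((672,190)),1.2)
for l in(L,R):
    g=onz(T,l[:2],.166);print(l[2],np.round(fr(g),4))
L=refine(S,r((107,198)),r((168,110)),1.2);R=refine(S,r((131,206)),r((202,118)),1.2)
for l in(L,R):
    g=onz(S,l[:2],.166);print("S",l[2],np.round(fr(g),4))
print(tri(T,q((627,85)),S,r((131,207))),tri(T,q((655,82)),S,r((107,199))))
print(np.round(fr([env.state()["tcp_pos"]]),4))
E
```

```text
0.1628204051301152 [[0.1019 0.0104]
 [0.0215 0.0104]]
0.12802358045137302 [[ 0.0995 -0.0073]
 [ 0.032  -0.0075]]
S 0.09403080030983164 [[ 0.101  -0.0067]
 [-0.0069 -0.0066]]
S 0.05750028295725979 [[ 0.1058  0.012 ]
 [-0.0093  0.0116]]
(array([ 0.67190941, -0.2509522 ,  0.16347381]), np.float64(0.004730705361764419)) (array([ 0.67291653, -0.26812704,  0.16607747]), np.float64(0.005984771339896583))
[[-0.0262  0.0004]]
```

carry_out(
  motion=[
    {"delta_pos": [0, -0.005, 0.04], "yaw": 0, "gripper": 0},
    {"delta_pos": [0, 0, 0.05], "yaw": 0, "gripper": 0},
    {"delta_pos": [0, 0, 0.04], "yaw": 0, "gripper": 0},
    {"delta_pos": [0, 0, 0.03], "yaw": 0, "gripper": 0},
    {"delta_pos": [0, 0, 0.02], "yaw": 0, "gripper": 0},
  ],
)

```text
time: 15.5
tcp_pos: [0.5435, -0.276, 0.1195]
ee_rot: [3.141, -0.001, -3.024]
ft_force: [0.3, 1.1, -2.2]
gripper_width: 0.189
finger_force: 59.5
```

carry_out(
  motion=[
    {"delta_pos": [0, 0, 0.01], "yaw": 0, "gripper": 0},
    {"delta_pos": [0, 0, 0.01], "yaw": 0, "gripper": 0},
    {"delta_pos": [0, 0, 0.01], "yaw": 0, "gripper": 0},
    {"delta_pos": [0, 0, 0.01], "yaw": 0, "gripper": 0},
    {"delta_pos": [0, 0, 0], "yaw": 0, "gripper": 0},
  ],
)

```text
time: 16.12
tcp_pos: [0.5436, -0.276, 0.1102]
ee_rot: [3.141, -0.0, -3.024]
ft_force: [-0.0, 0.6, -2.6]
gripper_width: 0.196
finger_force: 59.5
```

carry_out(
  motion=[
    {"delta_pos": [0, 0, 0.004], "yaw": 0, "gripper": 0},
    {"delta_pos": [0, 0, 0.004], "yaw": 0, "gripper": 0},
    {"delta_pos": [0, 0, 0.004], "yaw": 0, "gripper": 0},
    {"delta_pos": [0, 0, 0], "yaw": 0, "gripper": 0},
    {"delta_pos": [0, 0, 0], "yaw": 0, "gripper": 0},
  ],
)

```text
time: 16.75
tcp_pos: [0.5437, -0.2761, 0.1073]
ee_rot: [-3.142, -0.0, -3.024]
ft_force: [-0.4, 0.1, -3.1]
gripper_width: 0.197
finger_force: 59.5
```

carry_out(
  motion=[
    {"delta_pos": [0, 0, 0.003], "yaw": 0, "gripper": 0},
    {"delta_pos": [0, 0, 0.003], "yaw": 0, "gripper": 0},
    {"delta_pos": [0, 0, 0], "yaw": 0, "gripper": 0},
    {"delta_pos": [0, 0, 0], "yaw": 0, "gripper": 0},
    {"delta_pos": [0, 0, 0], "yaw": 0, "gripper": 0},
  ],
)

```text
time: 17.38
tcp_pos: [0.5438, -0.2761, 0.1071]
ee_rot: [-3.141, 0.001, -3.024]
ft_force: [-1.6, 2.9, 5.3]
gripper_width: 0.198
finger_force: 60.7
```

carry_out(
  motion=[
    {"delta_pos": [-0.02, 0, -0.002], "yaw": 0, "gripper": 0},
    {"delta_pos": [-0.02, 0, 0], "yaw": 0, "gripper": 0},
    {"delta_pos": [-0.02, 0, 0], "yaw": 0, "gripper": 0},
    {"delta_pos": [-0.02, 0, 0], "yaw": 0, "gripper": 0},
    {"delta_pos": [-0.01, 0, 0], "yaw": 0, "gripper": 0},
  ],
)

```text
time: 18.0
tcp_pos: [0.5661, -0.2738, 0.1071]
ee_rot: [-3.141, -0.001, -3.024]
ft_force: [-4.8, -1.0, 7.2]
gripper_width: 0.195
finger_force: 60.7
```

```bash
python3 -c "
from h import *
plan((.5849,-.2715,.107),-173.33)"
```

```text
t 18.0 yaw share 0.0004 shares after yaw [-0.0758  0.0006  0.0003]
```

carry_out(
  motion=[
    {"delta_pos": [-0.01, 0, 0], "yaw": 0, "gripper": 0},
    {"delta_pos": [-0.01, 0, 0], "yaw": 0, "gripper": 0},
    {"delta_pos": [-0.01, 0, 0], "yaw": 0, "gripper": 0},
    {"delta_pos": [-0.01, 0, 0], "yaw": 0, "gripper": 0},
    {"delta_pos": [-0.008, 0, 0], "yaw": 0, "gripper": 0},
  ],
)

```text
time: 18.62
tcp_pos: [0.5778, -0.2724, 0.1071]
ee_rot: [-3.141, -0.001, -3.024]
ft_force: [-4.9, -0.8, 5.9]
gripper_width: 0.197
finger_force: 60.7
```

carry_out(
  motion=[
    {"delta_pos": [-0.004, 0, 0], "yaw": 0, "gripper": 0},
    {"delta_pos": [-0.004, 0, 0], "yaw": 0, "gripper": 0},
    {"delta_pos": [-0.002, 0, 0], "yaw": 0, "gripper": 0},
    {"delta_pos": [-0.002, 0, 0], "yaw": 0, "gripper": 0},
    {"delta_pos": [0, 0, 0], "yaw": 0, "gripper": 0},
  ],
)

```text
time: 19.25
tcp_pos: [0.5808, -0.2721, 0.1071]
ee_rot: [-3.141, -0.0, -3.024]
ft_force: [-3.6, -1.1, 5.4]
gripper_width: 0.197
finger_force: 60.7
```

Sliding friction is about 4–5 N. I'll go on in half-millimetre steps.

carry_out(
  motion=[
    {"delta_pos": [-0.002, 0, 0], "yaw": 0, "gripper": 0},
    {"delta_pos": [-0.002, 0, 0], "yaw": 0, "gripper": 0},
    {"delta_pos": [-0.002, 0, 0], "yaw": 0, "gripper": 0},
    {"delta_pos": [-0.002, 0, 0], "yaw": 0, "gripper": 0},
    {"delta_pos": [0, 0, 0], "yaw": 0, "gripper": 0},
  ],
)

```text
time: 19.88
tcp_pos: [0.5811, -0.272, 0.1071]
ee_rot: [-3.141, -0.004, -3.024]
ft_force: [-7.5, -1.4, 8.5]
gripper_width: 0.198
finger_force: 61.0
```

carry_out(
  motion=[
    {"delta_pos": [-0.002, 0, 0], "yaw": 0, "gripper": 0},
    {"delta_pos": [-0.002, 0, 0], "yaw": 0, "gripper": 0},
    {"delta_pos": [-0.002, 0, 0], "yaw": 0, "gripper": 0},
    {"delta_pos": [0, 0, 0], "yaw": 0, "gripper": 0},
    {"delta_pos": [0, 0, 0], "yaw": 0, "gripper": 0},
  ],
)

```text
time: 20.5
tcp_pos: [0.5812, -0.272, 0.1071]
ee_rot: [-3.141, -0.006, -3.024]
ft_force: [-12.2, -1.9, 10.4]
gripper_width: 0.197
finger_force: 61.3
```

Motion has stopped and the force is rising gently (12 N), so the bar is against the stop. I'll release, retreat and look.

carry_out(
  motion=[
    {"delta_pos": [0.006, 0, 0], "yaw": 0, "gripper": 0},
    {"delta_pos": [0, 0, 0], "yaw": 0, "gripper": 0.5},
    {"delta_pos": [0, 0, 0], "yaw": 0, "gripper": 0.5},
    {"delta_pos": [0, 0, 0], "yaw": 0, "gripper": 0.5},
    {"delta_pos": [0, 0, 0], "yaw": 0, "gripper": 0.5},
  ],
)

```text
time: 21.12
tcp_pos: [0.5833, -0.2713, 0.1061]
ee_rot: [3.142, 0.0, -3.024]
ft_force: [-0.0, 0.3, -0.5]
gripper_width: 0.502
finger_force: 0.0
```

carry_out(
  motion=[
    {"delta_pos": [0, 0, -0.1], "yaw": 0, "gripper": 0.5},
    {"delta_pos": [0, 0, -0.2], "yaw": 0, "gripper": 0.5},
    {"delta_pos": [0, 0.1, -0.1], "yaw": 0, "gripper": 0.5},
    {"delta_pos": [0, 0.2, 0], "yaw": 0, "gripper": 0.5},
    {"delta_pos": [0, 0.25, 0], "yaw": 0, "gripper": 0.5},
  ],
)

```text
time: 21.75
tcp_pos: [0.5675, -0.1345, 0.2069]
ee_rot: [-3.141, 0.002, -3.026]
ft_force: [0.4, 1.1, 0.1]
gripper_width: 0.496
finger_force: 0.0
```

carry_out(
  motion=[
    {"delta_pos": [0, 0.25, 0], "yaw": 0, "gripper": 0.5},
    {"delta_pos": [0, 0.25, 0], "yaw": 0, "gripper": 0.5},
    {"delta_pos": [0, 0.2, 0], "yaw": 0, "gripper": 0.5},
    {"delta_pos": [0, 0.1, 0], "yaw": 0, "gripper": 0.5},
    {"delta_pos": [0, 0, 0], "yaw": 0, "gripper": 0.5},
  ],
)

```text
time: 22.38
tcp_pos: [0.5431, 0.0656, 0.2064]
ee_rot: [3.141, 0.0, -3.021]
ft_force: [-0.2, 0.3, 1.0]
gripper_width: 0.501
finger_force: 0.0
```

```bash
python3 - <<'E'
from h import *
c=env.camera("scene");t=env.camera("top")
pickle.dump(c,open("scene4.pkl","wb"));pickle.dump(t,open("top4.pkl","wb"))
a=cv2.resize(c["img"][180:280,160:245,::-1],None,fx=5,fy=5,interpolation=cv2.INTER_CUBIC);b=cv2.resize(t["img"][140:260,322:392,::-1],None,fx=5,fy=5,interpolation=cv2.INTER_CUBIC)
im=np.zeros((600,780,3),np.uint8);im[:500,351:776]=a;im[:,:350]=b
cv2.imwrite("pics/home.png",im)
E
```

```text
(no output)
```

View pics/home.png

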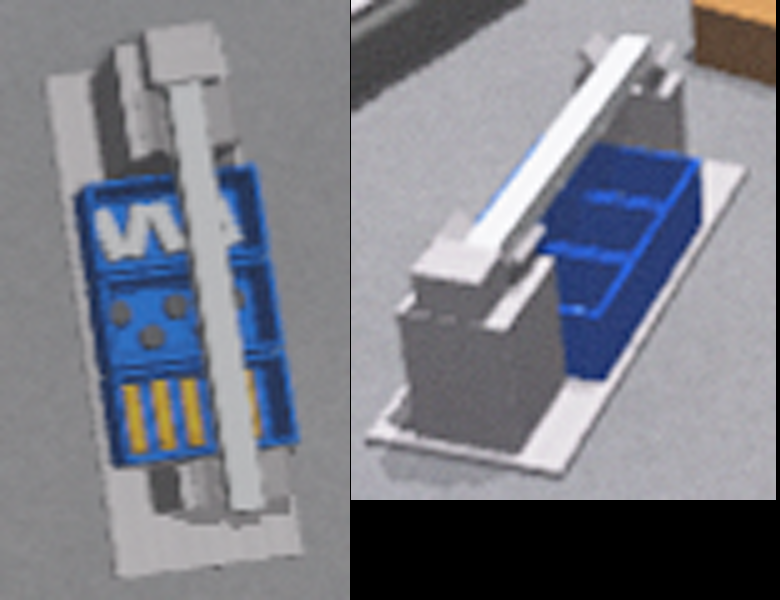

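The bar lies in both saddles and goes in under the keeper. Its near end is at (246,510) in the left panel and about (628,37) in the right. I'll measure how far home it is.

```bash
python3 - <<'E'
from h import *
S=pickle.load(open("scene4.pkl","rb"));T=pickle.load(open("top4.pkl","rb"))
ct=lambda p:o5(322,140,p);cs=lambda p:o5(160,180,p,351)
C=np.array([.570,-.272]);a=np.radians(6.67);u=np.array([np.cos(a),np.sin(a)]);v=np.array([-u[1],u[0]])
fr=lambda P:np.round([((p[:2]-C)@u,(p[:2]-C)@v) for p in np.atleast_2d(P)],4).tolist()
L=refine(T,ct((172,90)),ct((228,500)),1.2);R=refine(T,ct((203,90)),ct((263,500)),1.2)
for l in(L,R):print("T edge",l[2],fr(onz(T,l[:2],.108)))
e=refine(T,ct((231,511)),ct((262,508)),1.5);print("T near end",e[2],fr(onz(T,e[:2],.108)))
e=refine(S,cs((615,35)),cs((648,40)),1.5);print("S near end",e[2],fr(onz(S,e[:2],.108)))
L=refine(S,cs((608,45)),cs((480,222)),1.2);R=refine(S,cs((648,48)),cs((505,245)),1.2)
for l in(L,R):print("S edge",l[2],fr(onz(S,l[:2],.108)))
# carrier references in both views: plate ends and saddle cheek (z .11) near edge, keeper -x edge
e=refine(T,ct((122,576)),ct((300,551)),1.2);print("T plate near",fr(onz(T,e[:2],.004)))
e=refine(S,cs((372,441)),cs((560,473)),1.2);print("S plate far",fr(onz(S,e[:2],.004)))
e=refine(T,ct((155,86)),ct((170,85)),1.2);print("T keeper -x",fr(onz(T,e[:2],.115)),fr(onz(T,e[:2],.12)))
for n,p in(("kL",(150,28)),("kR",(212,25)),("kR2",(225,82)),("kL2",(155,85))):print(n,fr(onz(T,[ct(p)],.118)))
for n,p in(("k-y+x",(412,275)),("k+y+x",(490,285)),("k+y-x",(508,255)),("block+x+y",(485,330)),("block+x-y",(398,308))):print(n,fr(onz(S,[cs(p)],.118)), fr(onz(S,[cs(p)],.09)))
E
```

```text
T edge 0.17382567231479107 [[0.1128, 0.0088], [-0.1123, 0.0089]]
T edge 0.4235717626094992 [[0.1108, -0.0093], [-0.1147, -0.0098]]
T near end 0.12588886679167047 [[-0.1172, 0.0096], [-0.1193, -0.0071]]
S near end 0.17813682157987892 [[-0.1172, -0.0122], [-0.1232, 0.0063]]
S edge 0.10276107442633708 [[-0.1038, -0.0093], [0.0846, -0.0081]]
S edge 0.04755562310505255 [[-0.1107, 0.0096], [0.0985, 0.0099]]
T plate near [[-0.1493, 0.0524], [-0.1481, -0.054]]
S plate far [[0.1495, -0.0513], [0.149, 0.055]]
T keeper -x [[0.1171, 0.0172], [0.1156, 0.0092]] [[0.116, 0.0185], [0.1146, 0.0105]]
kL [[0.1463, 0.0163]]
kR [[0.1439, -0.0177]]
kR2 [[0.1117, -0.0199]]
kL2 [[0.1147, 0.0184]]
k-y+x [[0.1497, -0.0145]] [[0.1153, -0.0344]]
k+y+x [[0.1471, 0.0264]] [[0.1125, 0.0081]]
k+y-x [[0.1209, 0.0245]] [[0.0853, 0.0062]]
block+x+y [[0.1819, 0.0393]] [[0.1487, 0.0215]]
block+x-y [[0.1768, -0.009]] [[0.1434, -0.0287]]
```

Vision puts the near end 3–5 mm farther back than the nominal -115 mm. I'll test this by pushing gently on the near end with shut fingers, with no downward load.

```bash
python3 -c "
from h import *
plan((.426,-.2888,.2),-173.33)"
```

```text
t 22.475 yaw share 0.0006 shares after yaw [ 0.6308 -1.3452  0.0254]
```

carry_out(
  motion=[
    {"delta_pos": [0.1, -0.12, 0], "yaw": 0, "gripper": 0},
    {"delta_pos": [0.1, -0.2, 0], "yaw": 0, "gripper": 0},
    {"delta_pos": [0.1, -0.2, 0], "yaw": 0, "gripper": 0},
    {"delta_pos": [0.1, -0.2, 0], "yaw": 0, "gripper": 0},
    {"delta_pos": [0.1, -0.2, 0], "yaw": 0, "gripper": 0},
  ],
)

```text
time: 23.1
tcp_pos: [0.4452, -0.1824, 0.2065]
ee_rot: [-3.141, 0.001, -3.026]
ft_force: [0.9, 0.5, 1.3]
gripper_width: 0.0
finger_force: 0.0
```

carry_out(
  motion=[
    {"delta_pos": [0.08, -0.2, 0], "yaw": 0, "gripper": 0},
    {"delta_pos": [0.05, -0.15, 0], "yaw": 0, "gripper": 0},
    {"delta_pos": [0, -0.075, 0], "yaw": 0, "gripper": 0},
    {"delta_pos": [0, 0, 0], "yaw": 0, "gripper": 0},
    {"delta_pos": [0, 0, 0], "yaw": 0, "gripper": 0},
  ],
)

```text
time: 23.72
tcp_pos: [0.4262, -0.2876, 0.206]
ee_rot: [3.14, -0.0, -3.024]
ft_force: [0.1, 0.1, -0.3]
gripper_width: 0.003
finger_force: 0.0
```

```bash
python3 -c "
from h import *
plan((.426,-.2888,.1),-173.33)"
```

```text
t 23.725 yaw share 0.0003 shares after yaw [ 0.0014 -0.0046  0.4241]
```

carry_out(
  motion=[
    {"delta_pos": [0, -0.005, 0.12], "yaw": 0, "gripper": 0},
    {"delta_pos": [0, 0, 0.12], "yaw": 0, "gripper": 0},
    {"delta_pos": [0, 0, 0.12], "yaw": 0, "gripper": 0},
    {"delta_pos": [0, 0, 0.064], "yaw": 0, "gripper": 0},
    {"delta_pos": [0, 0, 0], "yaw": 0, "gripper": 0},
  ],
)

```text
time: 24.35
tcp_pos: [0.4259, -0.2875, 0.0992]
ee_rot: [3.139, -0.003, -3.022]
ft_force: [-0.4, -0.2, 0.2]
gripper_width: -0.001
finger_force: 0.0
```

carry_out(
  motion=[
    {"delta_pos": [-0.008, 0, 0], "yaw": 0, "gripper": 0},
    {"delta_pos": [-0.008, 0, 0], "yaw": 0, "gripper": 0},
    {"delta_pos": [-0.008, 0, 0], "yaw": 0, "gripper": 0},
    {"delta_pos": [-0.008, 0, 0], "yaw": 0, "gripper": 0},
    {"delta_pos": [0, 0, 0], "yaw": 0, "gripper": 0},
  ],
)

```text
time: 24.98
tcp_pos: [0.4347, -0.289, 0.1005]
ee_rot: [-3.141, 0.0, -3.024]
ft_force: [0.5, -0.6, 0.4]
gripper_width: 0.0
finger_force: 0.0
```

carry_out(
  motion=[
    {"delta_pos": [-0.004, 0, 0], "yaw": 0, "gripper": 0},
    {"delta_pos": [-0.004, 0, 0], "yaw": 0, "gripper": 0},
    {"delta_pos": [-0.004, 0, 0], "yaw": 0, "gripper": 0},
    {"delta_pos": [-0.004, 0, 0], "yaw": 0, "gripper": 0},
    {"delta_pos": [0, 0, 0], "yaw": 0, "gripper": 0},
  ],
)

```text
time: 25.6
tcp_pos: [0.4385, -0.2885, 0.1003]
ee_rot: [-3.142, 0.0, -3.024]
ft_force: [-0.1, -0.5, -0.9]
gripper_width: 0.003
finger_force: 0.0
```

carry_out(
  motion=[
    {"delta_pos": [-0.004, 0, 0], "yaw": 0, "gripper": 0},
    {"delta_pos": [-0.004, 0, 0], "yaw": 0, "gripper": 0},
    {"delta_pos": [-0.004, 0, 0], "yaw": 0, "gripper": 0},
    {"delta_pos": [0, 0, 0], "yaw": 0, "gripper": 0},
    {"delta_pos": [0, 0, 0], "yaw": 0, "gripper": 0},
  ],
)

```text
time: 26.22
tcp_pos: [0.4414, -0.2881, 0.1003]
ee_rot: [3.142, -0.0, -3.024]
ft_force: [-0.5, 0.4, 0.3]
gripper_width: -0.001
finger_force: 0.0
```

carry_out(
  motion=[
    {"delta_pos": [-0.004, 0, 0], "yaw": 0, "gripper": 0},
    {"delta_pos": [-0.004, 0, 0], "yaw": 0, "gripper": 0},
    {"delta_pos": [-0.004, 0, 0], "yaw": 0, "gripper": 0},
    {"delta_pos": [0, 0, 0], "yaw": 0, "gripper": 0},
    {"delta_pos": [0, 0, 0], "yaw": 0, "gripper": 0},
  ],
)

```text
time: 26.85
tcp_pos: [0.4419, -0.2879, 0.1003]
ee_rot: [3.141, -0.004, -3.024]
ft_force: [-7.5, -1.8, 5.9]
gripper_width: -0.002
finger_force: 4.0
```

carry_out(
  motion=[
    {"delta_pos": [-0.004, 0, 0], "yaw": 0, "gripper": 0},
    {"delta_pos": [-0.004, 0, 0], "yaw": 0, "gripper": 0},
    {"delta_pos": [0, 0, 0], "yaw": 0, "gripper": 0},
    {"delta_pos": [0, 0, 0], "yaw": 0, "gripper": 0},
    {"delta_pos": [0, 0, 0], "yaw": 0, "gripper": 0},
  ],
)

```text
time: 27.48
tcp_pos: [0.442, -0.2879, 0.1003]
ee_rot: [3.141, -0.008, -3.023]
ft_force: [-13.0, -4.9, 7.1]
gripper_width: 0.002
finger_force: 6.7
```

```bash
python3 - <<'E'
from h import *
T=pickle.load(open("top2.pkl","rb"));S=pickle.load(open("scene2.pkl","rb"));S4=pickle.load(open("scene4.pkl","rb"));T4=pickle.load(open("top4.pkl","rb"))
ct=lambda p:o5(322,140,p)
C=np.array([.570,-.272]);a=np.radians(6.67);u=np.array([np.cos(a),np.sin(a)]);v=np.array([-u[1],u[0]])
def prof(c,y,z,xs):  # brightness along carrier x at given lateral, height
    g=cv2.cvtColor(c["img"],cv2.COLOR_RGB2GRAY).astype(np.float32)
    P=[np.append(C+x*u+y*v,z) for x in xs];p=proj(c,P).astype(np.float32)
    return cv2.remap(g,p[None,:,0],p[None,:,1],cv2.INTER_LINEAR)[0].astype(int)
xs=np.arange(-.130,-.098,.002);print((xs*1e3).round().astype(int))
for y in(-.006,0,.006):print("floor near T",y,prof(T,y,.09,xs))
for y in(-.006,0,.006):print("bar near T",y,prof(T4,y,.108,xs))
xs=np.arange(.10,.16,.002);print((xs*1e3).round().astype(int))
for y in(-.006,0,.006):print("far floor T",y,prof(T,y,.09,xs));print("far floor S",y,prof(S,y,.09,xs))
xs=np.arange(-.12,-.07,.002);print((xs*1e3).round().astype(int))
for y in(-.006,0,.006):print("near floor S",y,prof(S,y,.09,xs))
E
```

```text
[-130 -128 -126 -124 -122 -120 -118 -116 -114 -112 -110 -108 -106 -104
 -102 -100]
floor near T -0.006 [176 176 176 177 155 125 123 116 133 175 174 174 175 176 175 174]
floor near T 0 [175 175 175 174 166 129 123 120 121 164 175 175 172 173 173 173]
floor near T 0.006 [178 178 178 175 157 133 123 125 153 170 175 171 170 169 169 169]
bar near T -0.006 [174 170 163 160 134 134 160 176 180 180 179 183 183 183 183 183]
bar near T 0 [175 170 131 123 122 121 170 182 183 184 184 183 183 183 183 182]
bar near T 0.006 [173 156 134 122 119 107 141 178 182 180 179 176 175 174 174 176]
[100 102 104 106 108 110 112 114 116 118 120 122 124 126 128 130 132 134
 136 138 140 142 144 146 148 150 152 154 156 158]
far floor T -0.006 [171 172 172 172 174 171 159 128 119 120 125 149 167 175 173 172 172 173
 172 172 172 172 172 172 173 169 160 140 135 136]
far floor S -0.006 [229 229 228 228 225 212 185 157 129 104 103 104 104 103 103 104 103 103
 103 104 105 107 108 107 105 104 105 105 103 103]
far floor T 0 [172 172 174 174 174 172 166 138 120 116 124 148 176 175 174 173 173 172
 172 175 174 174 173 171 
[... 234 characters left out ...]
76 175 174 174 174
 173 174 174 174 173 173 172 170 157 145 136 137]
far floor S 0.006 [ 96  94  95 100  98  93  97  97  96 102 105 105 103 104 105 105 103 102
 106 107 106 105 102 101 103 104 106 107 105 101]
[-120 -118 -116 -114 -112 -110 -108 -106 -104 -102 -100  -98  -96  -94
  -92  -90  -88  -86  -84  -82  -80  -78  -76  -74  -72]
near floor S -0.006 [157 159 177 192 206 215 223 231 231 228 227 229 233 232 214 200 184 150
 117 100 104 106 105 105 108]
near floor S 0 [173 181 192 204 215 222 229 227 225 226 227 228 227 215 201 183 150 117
  93  96  98 102 103 105 106]
near floor S 0.006 [154 153 157 160 166 175 179 183 191 196 203 213 222 220 213 186 158 130
 116 106 101 102 103 104 104]
```

The near saddle's outer edge itself reads -113 mm in that frame, against -110 nominal. So my carrier origin was about 3 mm off. The bar overhangs that edge by about 5 mm, which is what home requires, and a 13 N push doesn't move it. I'll back off and hand in.

carry_out(
  motion=[
    {"delta_pos": [0.03, 0, 0], "yaw": 0, "gripper": 0},
    {"delta_pos": [0.06, 0, 0], "yaw": 0, "gripper": 0},
    {"delta_pos": [0, 0, -0.15], "yaw": 0, "gripper": 0},
    {"delta_pos": [0, 0, -0.2], "yaw": 0, "gripper": 0},
    {"delta_pos": [0, 0, 0], "yaw": 0, "gripper": 0},
  ],
)

```text
time: 28.1
tcp_pos: [0.4261, -0.292, 0.1916]
ee_rot: [-3.135, 0.007, -3.024]
ft_force: [0.5, 0.2, -0.3]
gripper_width: 0.002
finger_force: 0.0
```

```bash
python3 - <<'E'
from h import *
T=env.camera("top");ct=lambda p:o5(322,140,p)
C=np.array([.570,-.272]);a=np.radians(6.67);u=np.array([np.cos(a),np.sin(a)]);v=np.array([-u[1],u[0]])
for l in(refine(T,ct((172,90)),ct((200,300)),1.2),refine(T,ct((203,90)),ct((234,300)),1.2)):
    print(l[2],[((p[:2]-C)@u,(p[:2]-C)@v) for p in onz(T,l[:2],.108)])
print(env.state()["tcp_pos"],env.hand_in())
E
```

```text
0.18642155038365874 [(np.float64(0.11282335782360878), np.float64(0.008549689017504495)), (np.float64(-0.00357126909590321), np.float64(0.009278376572853688))]
0.48676966443122505 [(np.float64(0.11074119116120282), np.float64(-0.008723148831640253)), (np.float64(-0.005842993510500054), np.float64(-0.010351680698162514))]
the job is handed in; nothing more can be done
[ 0.42482404 -0.29094459  0.18962657] None
```

I laid the bar level across both battens and let go, then took it afresh and slid it gently along the carrier saddles to the stop under the keeper; by my camera and push checks it is fully home, and I handed the job in at about 28 s (no verdict was returned).

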